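# Lock the weight plate on the inclined cradle

## Robot

A 6-joint arm with a two-finger parallel gripper is mounted at the origin on the work surface. World frame = base frame: x ahead of the robot, y to its left, z up, the work surface at z = 0. Lengths are in m, angles in rad, forces in N, time in s.
With the tool pointing down it reaches from about 0.25 to 0.725 m from the base axis. Payload 4 kg.
Tool frame: the origin (TCP) lies on the centre line of the jaws, within the pads' length; the fingertips stand tip_reach ahead of it and the grasp point (between the pads) lies 5 mm behind it (tip_reach is the distance from the TCP to the fingertips, in m); z points along the fingers, y is the direction in which the jaws open and shut (so a half turn about z gives the same grasp; the last joint's range is limited). The gripper opens to 85 mm and grips with 20 to 120 N. Pads are 22 mm wide; open, the fingers measure 114 mm over their backs; the gripper's body (76 mm by 85 mm) begins 54 mm behind the grasp point. The pads swing forward as they close: fully open they stand 13 mm farther back than shut.
Start: joints at [1.166, 0.241, 0.005, 1.335, 0, 1.571], TCP at [0.197, 0.46, 0.245] pointing down, gripper open.
Joint ranges: [-2.72, 2.72], [-1.05, 1.87], [-1.09, 1.28], [-1.99, 2.15], [-1.42, 1.44], [-3.14, 3.14]. Speed limits (rad/s): [2.79, 2.79, 3.14, 3.14, 3.14, 3.14].

## Interface

Orientations are given as a unit quaternion [x, y, z, w].
In Python, from workcell import * gives the robot as it stands.
- The arm moves only by the tool arm_command, never from a script. Its arguments are lists of equal length, an entry for each row: "translation": the shift along the tool's x, y, z in cm, a list of three; "turn": the turn about the tool's z in rad; "hand": the closure, from 0 (fully open) to 1 (shut). In form: {"translation": [[x, y, z], ...], "turn": [turn, ...], "hand": [hand, ...]}. A call has 1 to 5 rows; each row is the pose to reach, as a shift and turn from the pose commanded when the call began, along the tool's axes at that moment; what a row does not reach only later rows make up. A row lasts 1/12 s, in which the tool goes at most 41.7 mm and 7.16 degrees, less where a joint would pass 70% of its speed; a pose out of reach is approached as far as the arm can. A call with a gripper value outside its range is refused whole. The fingers move at their own pace and stop on an object; the grip force is fixed at half the most. Time passes only in rows, so rows that repeat a pose let the fingers close. It gives the time, the measured TCP pose, the force and the opening at its end, in the units of the state.
- get_obs(): the state, without advancing time (a new reading comes with each control period).
- camera(name): name is "scene" or "top" or "wrist"; returns (picture, depth): 420x560x3 uint8, red, green, blue; 420x560 float32, m along the optical axis (not along the pixel's ray), 0 where there is no reading.
- camera_info(name): a dict with "mtx" (3x3 intrinsics, pixels), "world_to_cam" (4x4, takes a point from world to camera coordinates). Camera axes: x right, y down, z forward; pixel columns grow to the right and rows downward; lengths in m; the calibration is good to about 2 mm. A picture is of the moment at which its call begins: read the wrist's pose just before it. camera_info takes no time and is no camera call; for the wrist camera it gives the pose at the moment of the call.
- job_done(): hands the job in, once; it reports no verdict.
Trained networks look in the newest picture that a camera, given by its name, has taken for a name from the list of things; names that differ only in an ending like _2 or _b are one class to them, and where a whole thing is asked for, a point or a joint stands for the part that bears it (a point fixed in the world has none). Each returns a list of dicts, best first, with "conf" (0 to 1); they miss things now and then, are a little off and sometimes report something else, mostly with a low value. They report only what shows in the picture. A call takes as long as a camera call.
- search_frame(camera, name): "location" ([row, column] in pixels, amid what is visible of it).
- spot_point(camera, name): "location" ([row, column] in pixels: a listed point, or the origin of a listed thing).
The state is a dict: "clock": time; "joint_pos": joint angles; "joint_vel": joint speeds; "tau": joint torques, N m; "eef_pos": TCP position; "tool_rot": TCP orientation; "ft_force": force on the tool from outside, world axes, zero at the start; "ft_torque": the same for the moment, N m; "grip_width": finger opening in m.
Only numpy, scipy, OpenCV 4.12 (cv2) and the standard library are available. Lean on these libraries where they do the work, as an engineer would, in place of code of your own. Each camera call takes 0.05 s, during which the arm holds its last target. There are 200 camera calls.

## Task

Lock the weight plate on the sloping cradle: turn the lock collar clockwise by its black grip until the red pointer stands at the green mark. Then fold the steel latch with the orange tab right down flat over the collar's rim, leaving the pointer at the mark. Leave the other gear on the table where it is.

Things in the scene. Friction and masses are not known exactly. Their poses are not given: they have to be found in the camera images.
- collar (a joint): Angle of the captive lock collar on the inclined plate cradle, rad. It grows clockwise as seen looking down on the collar. 0 = red pointer at the narrow black 'open' mark, 1.571 = pointer exactly at the green 'locked' mark; it can be turned on past the mark, to 2.1. It stays where it is left (about 0.15 N m of friction).
- collar_grip (a point): On the collar's axis, at grip height. Aluminium disc 116 mm wide, 19 thick; on it a black grip block 64 long, 40 across its flats, 36 high. This point: 24 mm above the disc, 11 below the block's top; a 28 mm stub end stands 5 mm above that. Frame turns with the collar: z = axis, leaning 30 deg towards the cradle's low side; x = along the block (pointer at -x); y = normal of the flats.
- collar_pointer (a point): Outer tip of the red pointer on the collar's rim, 60 mm from the turning axis.
- lock_mark (a point): Centre of the green locked mark, 14 x 22 mm, 73 mm from the collar's axis, on the fixed white index disc (168 mm wide, on the blue 190 mm weight plate), 18 mm below the collar disc's top. Fixed frame: z = the collar's axis, x = up the slope, y = from the axis to this mark. The black open mark is at -x of the axis, the latch at -y.
- latch (a joint): Angle of the steel bracket latch, rad. 0 = closed, lying flat over the collar's rim (hard stop); it grows as it swings up and away, 1.571 = standing straight off the deck, more leans outwards, 2.1 at most. It stays where it is left (about 0.12 N m of friction).
- latch_hinge (a point): Middle of the latch's hinge pin: 118 mm from the collar's axis on the side away from the green mark, 20 mm lower along the axis than collar_grip, 4 mm above the collar disc's top. Frame swings with the latch: x = hinge line (up the slope), y = hinge to tip, z = its upper face when closed. Steel cheeks, 22 mm deep, 8 thick, stand 28 mm either side.
- latch_tip (a point): Free end of the latch, 72 mm from the hinge. The latch is a steel plate 36 mm wide and 6 mm thick with an orange tab 46 x 18 x 10 mm over its last 18 mm; closed, the tip lies 46 mm from the collar's axis.
- stand: The fixed grey steel cradle, footprint 200 x 290 mm, whose 220 x 290 mm deck slopes by 30 deg, from 40 mm high at the edge to the robot's left to 150 mm at the edge to its right. Origin under its middle; x = uphill direction, z up.
- tray: Bystander: blue plastic tray 180 x 240 x 30 mm, with the clip and the finger ring in it. Origin at the middle of its underside.
- kettlebell: Bystander: small dark cast-iron kettlebell, 104 mm across and 140 mm high. Origin at the middle of its underside.
- grip_trainer: Bystander: steel V-shaped grip trainer lying flat, about 180 mm long, 115 mm wide, 30 mm high. Origin under its middle.
- spring_clip: Bystander: red spring clip lying in the tray, a 72 mm open ring with two arms, 142 mm long, 12 mm high. Origin under the ring's centre.
- finger_ring: Bystander: white hard-silicone finger ring, 70 mm across, 20 mm high, lying in the tray. Origin at the middle of its underside.
- bottle: Bystander: grey drinking bottle 70 mm across, 190 mm high. Origin at the middle of its underside.

How it is judged:
By the outcome, as a careful person would: the job done as asked, in the order asked, and still so for the second after the job is handed in, with the robot touching nothing.
It also fails if it takes over 51 s, if anything falls off the work surface, if the arm or the gripper's body presses on something with over 40 N, if the wrist force passes 120 N, or if a joint passes its speed limit or range.

## Working session

There is one attempt and no reset: what is moved stays moved. The work goes in short steps, Python scripts to look and compute and a tool call to move; the robot and the scene stay as the last step left them, time stands still between calls to the robot, and variables do not carry over. Pictures are saved under pics/ and viewed, about 8 in all and at most 12, crops included, and the job is handed in when it is done.

Besides the shell and the picture viewer there is one more tool, called after "Emit:" as name([rows], argument=value, ...), one row to a line, values as JSON. arm_command: Moves the arm, as the interface text tells. Its arguments: {"type":"object","properties":{"translation":{"type":"array","items":{"type":"array","items":{"type":"number"}}},"turn":{"type":"array","items":{"type":"number"}},"hand":{"type":"array","items":{"type":"number"}}},"required":["translation","turn","hand"]}

```bash
mkdir -p pics
cat > h.py <<'E'
from workcell import *
import numpy as np, cv2
from scipy.spatial.transform import Rotation as R
np.set_printoptions(precision=4,suppress=True)
def save(n,im): cv2.imwrite('pics/%s.png'%n, im[:,:,::-1])
def px2w(info,d,r,c):
    K=np.array(info['mtx']);T=np.linalg.inv(np.array(info['world_to_cam']))
    r0,c0=int(round(r)),int(round(c)); p=d[max(0,r0-1):r0+2,max(0,c0-1):c0+2]; z=np.median(p[p>0]) if (p>0).any() else 0
    return (T@np.r_[z*(c-K[0,2])/K[0,0],z*(r-K[1,2])/K[1,1],z,1])[:3]
def w2px(info,P):
    p=np.array(info['world_to_cam'])@np.r_[P,1]; q=np.array(info['mtx'])@p[:3]; return q[1]/q[2],q[0]/q[2]
E
python3 - <<'E'
from h import *
o=get_obs();print(o)
for cam in('scene','top'):
    im,d=camera(cam);info=camera_info(cam);save(cam,im);np.save(cam+'_d.npy',d)
    for n in['collar_grip','collar_pointer','lock_mark','latch_hinge','latch_tip','stand']:
        for s in spot_point(cam,n)[:1]:
            print(cam,n,s['location'],round(s['conf'],2),px2w(info,d,*s['location']))
E
```

```text
{'clock': 0.0, 'joint_pos': array([1.166 , 0.2414, 0.0037, 1.3352, 0.    , 1.5708]), 'joint_vel': array([ 0.0008, -0.0001, -0.0006, -0.0016, -0.0007,  0.0013]), 'tau': array([ -0.0003, -37.2317,  25.2407,   0.017 ,  -0.    ,  -0.    ]), 'eef_pos': array([0.1967, 0.459 , 0.2444]), 'tool_rot': array([ 0.201 ,  0.9796, -0.001 , -0.0002]), 'ft_force': array([ 0.5286,  0.9862, -0.8058]), 'ft_torque': array([-0.0104, -0.0385,  0.0262]), 'grip_width': 0.08536061983594667}
scene collar_grip [219.5, 285.2] 0.9 [ 0.6485 -0.0366  0.1798]
scene collar_pointer [223.8, 299.5] 0.69 [0.6526 0.0128 0.1176]
scene lock_mark [243.5, 298.5] 0.82 [ 0.7023 -0.0373  0.1292]
scene latch_hinge [200.2, 253.6] 0.73 [ 0.5254 -0.0443  0.1484]
scene latch_tip [175.8, 259.6] 0.62 [ 0.5077 -0.005   0.2059]
top collar_grip [175.8, 288.8] 0.82 [ 0.6375 -0.0253  0.1801]
top collar_pointer [172.9, 272.9] 0.97 [0.666  0.0188 0.0883]
top lock_mark [157.1, 290.2] 0.98 [ 0.7042 -0.0326  0.1249]
top latch_hinge [219.8, 293.2] 0.54 [ 0.5143 -0.0341  0.191 ]
top latch_tip [219.8, 284.9] 0.68 [ 0.5195 -0.0129  0.1393]
top stand [187.6, 300.9] 0.82 [ 0.6081 -0.0594  0.156 ]
```

Run:
```python
import cv2,numpy as np
a=cv2.imread('pics/scene.png');b=cv2.imread('pics/top.png')
a=cv2.resize(a[130:290,200:380],(720,640))[:,:];b=cv2.resize(b[110:260,210:390],(720,600))
cv2.imwrite('pics/c.png',cv2.resize(np.hstack([cv2.resize(a,(400,356)),cv2.resize(b,(400,356))]),(800,356)))
```

```text
(no output)
```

View pics/scene.png

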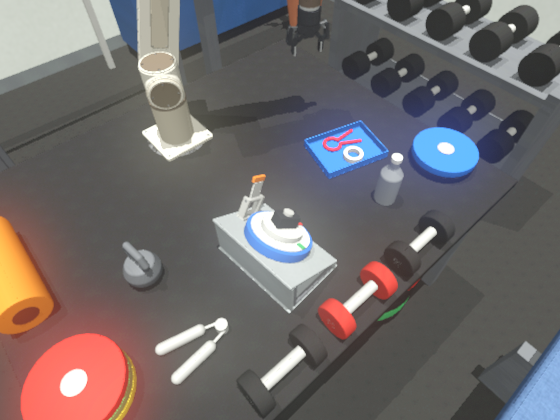

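View pics/c.png

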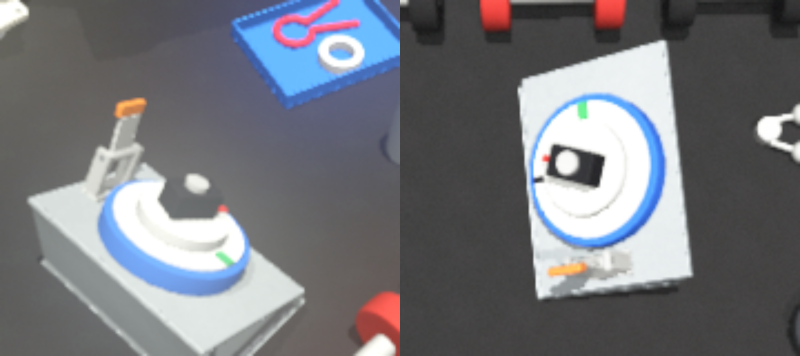

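The cradle is mid-scene with the block roughly along the slope, and its pointer is just past the black open mark. The green mark is on the far side, at about (243,298) in the scene view. The latch stands upright on the robot side. Next I'll fit the known geometry to the network's pixel positions.

```bash
cat > fit.py <<'E'
from h import *
from scipy.optimize import least_squares
def model(v):
    P,psi,c,a=v[:3],v[3],v[4],v[5]
    up=np.array([np.cos(psi),np.sin(psi),0])          # horizontal uphill
    z=np.cos(np.pi/6)*np.array([0,0,1])-np.sin(np.pi/6)*up
    x=np.cos(np.pi/6)*up+np.sin(np.pi/6)*np.array([0,0,1]); y=np.cross(z,x)
    D=lambda q,w,e:P+q*x+w*y+e*z
    # pointer at open = -x ; clockwise -> +y
    return dict(collar_grip=P,lock_mark=D(0,.073,-.042),latch_hinge=D(0,-.118,-.020),
      collar_pointer=D(-.06*np.cos(c),.06*np.sin(c),-.030),
      latch_tip=D(0,-.118+.072*np.cos(a),-.020+.072*np.sin(a))),(x,y,z)
def fit(cams,names=('collar_grip','lock_mark','latch_hinge','collar_pointer','latch_tip'),v0=(.64,-.03,.17,-1.57,.25,1.6),minconf=.4):
    ob=[]
    for cam in cams:
        im,d=camera(cam);info=camera_info(cam);save('last_'+cam,im)
        for n in names:
            s=spot_point(cam,n)
            if s and s[0]['conf']>minconf: ob.append((cam,info,n,s[0]['location'],s[0]['conf']))
    f=lambda v:np.concatenate([(np.array(w2px(i,model(v)[0][n]))-l) for _,i,n,l,_ in ob])
    s=least_squares(f,v0,loss='soft_l1',f_scale=1.5)
    r=f(s.x).reshape(-1,2)
    for o,e in zip(ob,r): print(o[0],o[2],np.round(o[3],1),round(o[4],2),'err',e)
    print('fit',s.x); return s.x
E
python3 - <<'E'
from fit import *
v=fit(['scene','top']); np.save('v.npy',v)
for k,p in model(v)[0].items(): print(k,p)
o=get_obs(); print(R.from_quat(o['tool_rot']).as_matrix()); i=camera_info('wrist'); T=np.linalg.inv(i['world_to_cam']);print(T,i['mtx'],o['eef_pos'])
E
```

```text
scene collar_grip [218.  285.3] 0.85 err [-0.3651  0.8268]
scene lock_mark [246.1 299.6] 0.88 err [0.2877 0.6388]
scene latch_hinge [199.1 256.1] 0.84 err [-0.0925 -2.5535]
scene latch_tip [176.3 259.9] 0.76 err [0.1525 0.7545]
top collar_grip [176.4 287.3] 0.7 err [ 1.9679 -0.2905]
top lock_mark [155.8 289.5] 0.71 err [-0.0555  2.1202]
top latch_hinge [222.2 292.8] 0.49 err [-1.9272  1.2658]
top collar_pointer [174.2 275.3] 0.81 err [-0.0917 -0.2991]
top latch_tip [220.5 283.1] 0.59 err [ 0.7313 -1.2303]
fit [ 0.6346 -0.0208  0.1589 -1.504   0.4496  1.645 ]
collar_grip [ 0.6346 -0.0208  0.1589]
lock_mark [ 0.7088 -0.0369  0.1225]
latch_hinge [ 0.5175 -0.0387  0.1415]
collar_pointer [0.6585 0.0126 0.1059]
latch_tip [ 0.5098 -0.0032  0.2037]
[[-0.9192  0.3939  0.    ]
 [ 0.3939  0.9192 -0.    ]
 [-0.      0.     -1.    ]]
[[ 0.395   0.8716  0.2904  0.1212]
 [ 0.9187 -0.3747 -0.1248  0.4917]
 [ 0.      0.3161 -0.9487  0.3748]
 [ 0.      0.      0.      1.    ]] [[329.3682   0.     278.2749]
 [  0.     329.3682 205.6991]
 [  0.       0.       1.    ]] [0.1969 0.4596 0.2453]
```

Emit:
arm_command([
  [-3,-2.7,-1.5],
  [-6,-5.4,-3],
  [-9,-8,-4.5],
  [-12,-10.7,-6],
  [-15,-13.4,-7.5],
], turn=[-0.1,-0.2,-0.3,-0.4,-0.405], hand=[1,1,1,1,1])

```text
clock: 1.72
eef_pos: [0.2797, 0.2811, 0.3188]
tool_rot: [-0.002, 1.0, 0.0, 0.0]
ft_force: [0.2, 0.5, 0.1]
grip_width: 0.0255
```

Emit:
arm_command([
  [-2,-3.5,0],
  [-4,-7,-1],
  [-6,-10.5,-2],
  [-8,-14,-3],
  [-9,-17.5,-4],
], turn=[0,0,0,0,0], hand=[1,1,1,1,1])

```text
clock: 2.13
eef_pos: [0.371, 0.1059, 0.3586]
tool_rot: [0.0, 1.0, 0.0, 0.001]
ft_force: [0.7, -0.7, 0.2]
grip_width: 0.0005
```

Emit:
arm_command([
  [-2,-3.5,0],
  [-4,-7,0],
  [-5,-10,0],
  [-5,-12.5,0],
  [-5,-12.5,0],
], turn=[0,0,0,0,0], hand=[1,1,1,1,1])

```text
clock: 2.55
eef_pos: [0.4199, -0.021, 0.3578]
tool_rot: [0.003, 1.0, -0.001, -0.0]
ft_force: [0.4, 0.9, -0.5]
grip_width: -0.0
```

Run:
```python
from fit import *
v=fit(['wrist'],v0=np.load('v.npy')); np.save('vw.npy',v)
o=get_obs();print(o['eef_pos'],o['grip_width'],o['joint_pos'])
for k,p in model(v)[0].items(): print(k,p)
im,d=camera('wrist');np.save('wd.npy',d)
print('tip_reach' , [k for k in globals() if 'tip' in k.lower()])
```

```text
wrist collar_grip [349.5 274.5] 0.77 err [1.3108 3.4092]
wrist lock_mark [377.5 268.3] 0.76 err [-2.6723 -1.0836]
wrist latch_hinge [258.2 263.7] 0.78 err [ 0.2252 -2.614 ]
wrist latch_tip [282.5 293.6] 0.86 err [-0.0625  0.6684]
fit [ 0.6331 -0.0208  0.1611 -1.4956  0.4496  1.6184]
[ 0.4194 -0.0162  0.3582] 6.0031214856361166e-05 [-0.0388  0.0578  0.0781  1.5909  0.0003 -0.0409]
collar_grip [ 0.6331 -0.0208  0.1611]
lock_mark [ 0.7075 -0.0363  0.1248]
latch_hinge [ 0.5162 -0.0396  0.1438]
collar_pointer [0.6567 0.0129 0.1081]
latch_tip [ 0.5101 -0.004   0.2061]
tip_reach ['tip_reach']
```

View pics/last_wrist.png

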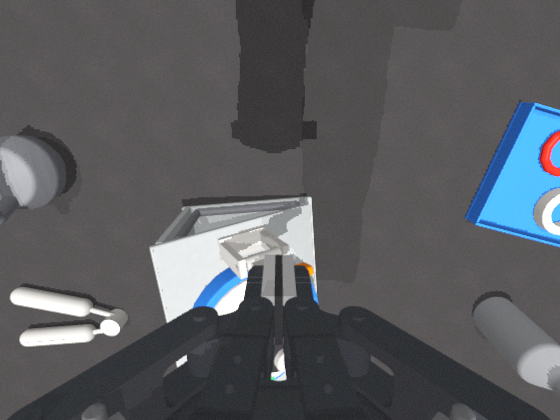

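```bash
cat > path.py <<'E'
from fit import *
def peg(v,c,s=.026,hx=.011,hy=.0145,depth=.015):
    _,(x,y,z)=model(v); P=v[:3]
    p=-x*np.cos(c)+y*np.sin(c); t=x*np.sin(c)+y*np.cos(c)
    E=P+s*p-.020*t+.011*z
    tip=E+np.array([-hx,hy,-depth])
    corners=[tip+np.array([i*hx,j*hy,0]) for i in(-1,1) for j in(-1,1)]
    return tip,min((q-P)@z for q in corners)+.024
E
python3 - <<'E'
from path import *
print('tip_reach',tip_reach)
v=np.array([.634,-.021,.160,-1.50,.45,1.63]);np.save('v.npy',v)
for c in [.1,.25,.4,.6,.8,1,1.2,1.4,1.571]: print(c,*peg(v,c))
# pointer/mark angle from colours, top & scene
for cam in('top','scene'):
    im=cv2.imread('pics/last_%s.png'%cam)[:,:,::-1].astype(int);i=camera_info(cam)
    r0,c0=map(int,w2px(i,v[:3])); r,g,b=[im[r0-40:r0+40,c0-40:c0+40,k] for k in range(3)]
    for n,m in(('red',(r>g+60)&(r>b+60)&(b>g-30)),('green',(g>r+50)&(g>b+40))):
        q=np.argwhere(m); print(cam,n,len(q),q.mean(0)+[r0-40,c0-40] if len(q) else '')
    print(cam,{k:np.round(w2px(i,p),1) for k,p in model(v)[0].items()})
E
```

```text
tip_reach 0.014
0.1 [0.6036 0.0218 0.1406] 0.02200961894323342
0.25 [0.6079 0.0241 0.1395] 0.02200961894323341
0.4 [0.6124 0.0258 0.1387] 0.022009618943233396
0.6 [0.6188 0.0271 0.1382] 0.022009618943233396
0.8 [0.6253 0.0274 0.1383] 0.022009618943233406
1 [0.6318 0.0264 0.1391] 0.02200961894323343
1.2 [0.6378 0.0244 0.1405] 0.022009618943233437
1.4 [0.6433 0.0214 0.1425] 0.022009618943233406
1.571 [0.6473 0.0181 0.1445] 0.022009618943233417
top red 8 [176.25 275.25]
top green 26 [156.     291.6154]
top {'collar_grip': array([178.5, 287.1]), 'lock_mark': array([155.8, 291.6]), 'latch_hinge': array([220.4, 294.3]), 'collar_pointer': array([174.3, 275. ]), 'latch_tip': array([221. , 282.1])}
scene red 11 [223.2727 299.7273]
scene green 24 [245.5 300.5]
scene {'collar_grip': array([217.3, 285.9]), 'lock_mark': array([246. , 300.2]), 'latch_hinge': array([198.8, 253.2]), 'collar_pointer': array([227.2, 300.6]), 'latch_tip': array([176.3, 260.6])}
```

Emit:
arm_command([
  [-3.8,1,1],
  [-7.6,2,2.5],
  [-11.4,3,4],
  [-15,4,5.8],
  [-16.5,4.3,5.8],
], turn=[0,0,0,0,0], hand=[1,1,1,1,1])

```text
clock: 3.32
eef_pos: [0.5865, 0.0285, 0.2947]
tool_rot: [-0.002, 1.0, 0.0, -0.003]
ft_force: [-0.8, -0.7, 0.4]
grip_width: 0.0003
```

Run:
```python
from h import *
ps=[]
for k in range(4): camera('top'); ps.append(get_obs()['eef_pos'])
print(np.array(ps),R.from_quat(get_obs()['tool_rot']).as_matrix())
```

```text
[[0.5878 0.0286 0.2955]
 [0.586  0.0278 0.297 ]
 [0.5848 0.0272 0.2985]
 [0.5842 0.0268 0.2998]] [[-1.     -0.0019 -0.0014]
 [-0.0019  1.     -0.0001]
 [ 0.0014 -0.0001 -1.    ]]
```

Emit:
arm_command([
  [0,-0.3,4],
  [0,-0.3,8],
  [0,-0.3,12],
  [0,-0.3,14.5],
  [0,-0.3,14.5],
], turn=[0,0,0,0,0], hand=[1,1,1,1,1])

```text
clock: 3.93
eef_pos: [0.5793, 0.0226, 0.1504]
tool_rot: [-0.0, 1.0, -0.0, -0.005]
ft_force: [-1.1, 1.9, -0.8]
grip_width: 0.0003
```

Emit:
arm_command([
  [-0.5,0,0],
  [-1,0,0],
  [-1.5,0,0],
  [-2,0,0],
  [-2.4,0.1,0],
], turn=[0,0,0,0,0], hand=[1,1,1,1,1])

```text
clock: 4.35
eef_pos: [0.6106, 0.0237, 0.1572]
tool_rot: [0.0, 1.0, 0.0, 0.002]
ft_force: [-0.4, 0.4, 0.4]
grip_width: 0.0002
```

Run:
```python
from fit import *
for cam in('scene','top'):
    im,d=camera(cam);save('p1'+cam,im)
o=get_obs();print(o['eef_pos'],o['ft_force'])
a=cv2.imread('pics/p1scene.png')[160:280,220:340];b=cv2.imread('pics/p1top.png')[130:240,230:340]
cv2.imwrite('pics/p1.png',np.hstack([cv2.resize(x,(400,400),interpolation=cv2.INTER_CUBIC) for x in(a,b)]))
```

```text
[0.61  0.024 0.156] [-1.1571  0.6381  0.1626]
```

View pics/p1.png

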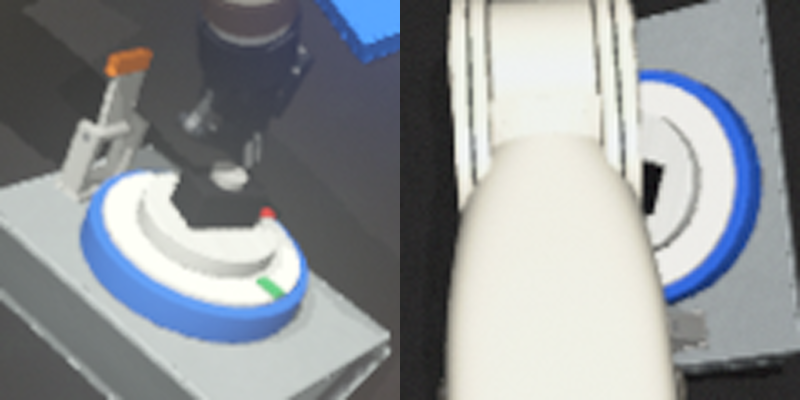

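Emit:
arm_command([
  [-0.4,0.2,0.1],
  [-0.8,0.3,0.2],
  [-1.2,0.3,0.2],
  [-1.6,0.3,0.2],
  [-1.6,0.3,0.2],
], turn=[0,0,0,0,0], hand=[1,1,1,1,1])

```text
clock: 4.87
eef_pos: [0.6239, 0.0279, 0.1527]
tool_rot: [-0.0, 1.0, 0.001, -0.001]
ft_force: [-5.0, 2.5, 2.0]
grip_width: 0.0002
```

Emit:
arm_command([
  [-0.3,0,0],
  [-0.6,-0.1,0],
  [-0.9,-0.2,-0.1],
  [-1.2,-0.3,-0.1],
  [-1.2,-0.3,-0.1],
], turn=[0,0,0,0,0], hand=[1,1,1,1,1])

```text
clock: 5.28
eef_pos: [0.6363, 0.0265, 0.1539]
tool_rot: [-0.001, 1.0, 0.002, -0.001]
ft_force: [-3.0, 6.9, 2.1]
grip_width: 0.0002
```

```bash
cat > ang.py <<'E'
from fit import *
from scipy.optimize import minimize_scalar
def ang(cam='scene',tag='x',lo=130,show=None):
    im,d=camera(cam);save(tag,im);i=camera_info(cam);v=np.load('v.npy')
    r0,c0=map(int,w2px(i,v[:3])); h=40; a=im[r0-h:r0+h,c0-h:c0+h].astype(int); r,g,b=[a[...,k] for k in range(3)]
    out={}
    for n,m in(('red',(r>g+50)&(r>b+50)&(b>g-30)),('green',(g>r+50)&(g>b+40))):
        w=np.where(m,(r-(g+b)/2) if n=='red' else g-(r+b)/2,0); q=np.argwhere(m)
        if len(q): out[n]=np.average(q,axis=0,weights=w[m])+[r0-h,c0-h]
    M,(x,y,z)=model(v); off=out['green']-np.array(w2px(i,M['lock_mark'])) if 'green' in out else 0
    D=lambda c:v[:3]+.056*(-x*np.cos(c)+y*np.sin(c))-.028*z
    if 'red' in out:
        s=minimize_scalar(lambda c:np.linalg.norm(np.array(w2px(i,D(c)))+off-out['red']),bounds=(-.2,2.2),method='bounded')
        print(cam,out,'off',off,'c=',s.x,'res',s.fun)
    else: print(cam,out)
    o=get_obs();print(o['clock'],o['eef_pos'],o['ft_force'])
E
python3 - <<'E'
from ang import *
ang('scene','p2')
print([ (s['location'],s['conf']) for s in spot_point('scene','collar_pointer')[:2]])
a=cv2.imread('pics/p2.png')[160:280,220:340]
cv2.imwrite('pics/p2c.png',cv2.resize(a,(480,480),interpolation=cv2.INTER_CUBIC))
E
```

```text
scene {'red': array([229.6066, 300.2967]), 'green': array([245.5525, 300.5245])} off [-0.4463  0.3743] c= 0.6954270611285868 res 1.3092879967419555
5.3333 [0.6363 0.0265 0.1539] [-3.3603  7.233   1.6427]
[([231.4, 302.7], 0.77), ([147.8, 344.6], 0.42)]
```

View pics/p2c.png

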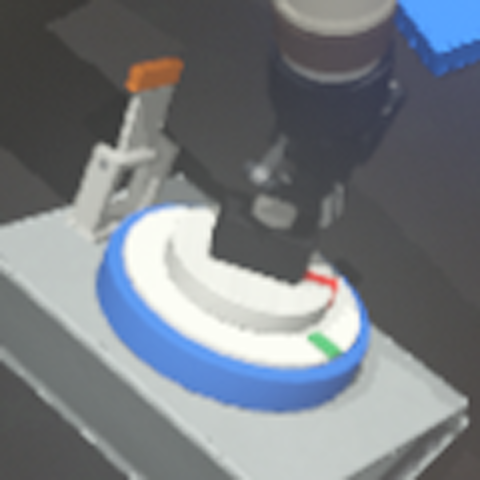

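Emit:
arm_command([
  [-0.3,-0.2,0],
  [-0.6,-0.5,-0.1],
  [-0.9,-0.8,-0.2],
  [-1.1,-1.2,-0.3],
  [-1.1,-1.2,-0.3],
], turn=[0,0,0,0,0], hand=[1,1,1,1,1])

```text
clock: 5.8
eef_pos: [0.6508, 0.0176, 0.1585]
tool_rot: [-0.002, 1.0, 0.005, 0.004]
ft_force: [4.1, 13.3, 1.5]
grip_width: 0.0
```

Run:
```python
from ang import *
ang('scene','p3')
```

```text
scene {'red': array([234.519 , 297.0621]), 'green': array([245.5511, 300.5236])} off [-0.4476  0.3734] c= 1.5083024525734345 res 3.0617903420816526
5.85 [0.6508 0.0176 0.1585] [ 4.6204 14.5179  2.5966]
```

Run:
```python
import cv2
a=cv2.imread('pics/p3.png')[185:265,250:330]
cv2.imwrite('pics/p3c.png',cv2.resize(a,(480,480),interpolation=cv2.INTER_CUBIC))
```

```text
(no output)
```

View pics/p3c.png

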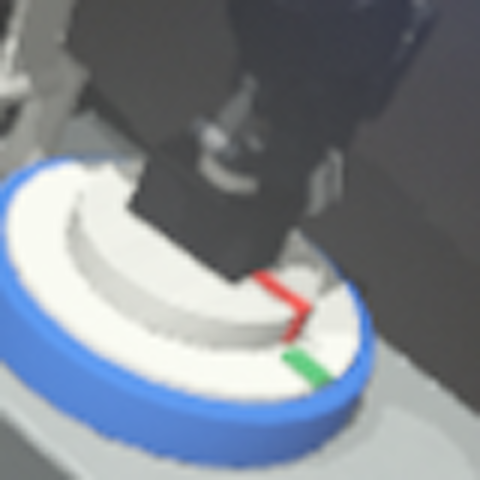

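Run:
```python
from fit import *
v=np.load('v.npy');i=camera_info('scene');M,(x,y,z)=model(v)
for c in(1.1,1.2,1.3,1.4,1.5,1.571,1.65):
    p=-x*np.cos(c)+y*np.sin(c)
    print(c,[np.round(w2px(i,v[:3]+r*p+h*z),1) for r,h in((.034,-.024),(.06,-.024),(.06,-.038))])
print(w2px(i,M['lock_mark']),'obs 245.55 300.52')
```

```text
1.1 [array([229.7, 294.3]), array([233.7, 303.2]), array([237.8, 301.2])]
1.2 [array([230.3, 294. ]), array([234.8, 302.7]), array([238.8, 300.7])]
1.3 [array([230.8, 293.6]), array([235.7, 302. ]), array([239.8, 300. ])]
1.4 [array([231.3, 293.1]), array([236.6, 301.1]), array([240.7, 299.1])]
1.5 [array([231.6, 292.4]), array([237.3, 300. ]), array([241.4, 298. ])]
1.571 [array([231.9, 291.9]), array([237.8, 299.1]), array([241.9, 297.1])]
1.65 [array([232.1, 291.3]), array([238.2, 298. ]), array([242.3, 296. ])]
(np.float64(245.99870746472345), np.float64(300.15022220423083)) obs 245.55 300.52
```

Emit:
arm_command([
  [0,-0.1,0],
  [0,-0.2,-0.1],
  [0,-0.25,-0.1],
  [0,-0.25,-0.1],
], turn=[0,0,0,0], hand=[1,1,1,1])

```text
clock: 6.18
eef_pos: [0.6513, 0.0159, 0.1594]
tool_rot: [-0.003, 1.0, 0.006, 0.004]
ft_force: [6.4, 16.0, -0.7]
grip_width: -0.0003
```

```bash
cat > bend.py <<'E'
from fit import *
from scipy.optimize import minimize
# render red strip mask and match: strip width ~5mm
def bend(cam,tag,c0=1.45,lo=-.024,take=True):
    if take: im,d=camera(cam);save(tag,im)
    else: im=cv2.imread('pics/%s.png'%tag)[:,:,::-1]
    i=camera_info(cam);v=np.load('v.npy');M,(x,y,z)=model(v)
    f=im.astype(float);red=np.clip(f[...,0]-(f[...,1]+f[...,2])/2-15,0,100);gr=np.clip(f[...,1]-(f[...,0]+f[...,2])/2-10,0,100)
    r0,c_0=map(int,w2px(i,v[:3])); m=np.zeros(red.shape);m[r0-60:r0+60,c_0-60:c_0+60]=1;red*=m;gr*=m
    def ren(polys):
        k=np.zeros(red.shape,np.uint8)
        for pl in polys:
            q=np.array([w2px(i,P)[::-1] for P in pl])
            cv2.fillPoly(k,[np.int32(np.round(q*256))],255,shift=8,lineType=cv2.LINE_AA)
        return k.astype(float)
    def best(img,fn,grid):
        s=[]
        for a in grid:
            k=cv2.GaussianBlur(fn(a),(0,0),.7);s.append((k*img).sum()/np.sqrt((k**2).sum()+1e-9)/np.sqrt((img**2).sum()+1e-9))
        j=int(np.argmax(s));return grid[j],s[j]
    def strip(c):
        p=-x*np.cos(c)+y*np.sin(c);t=x*np.sin(c)+y*np.cos(c);P=v[:3];w=.003
        D=lambda r,s,h:P+r*p+s*t+h*z
        return ren([[D(.033,-w,-.024),D(.033,w,-.024),D(.060,w,-.024),D(.060,-w,-.024)],[D(.060,-w,-.024),D(.060,w,-.024),D(.060,w,-.036),D(.060,-w,-.036)]])
    def mark(c):
        p=-x*np.cos(c)+y*np.sin(c);t=x*np.sin(c)+y*np.cos(c);D=lambda r,s:v[:3]+r*p+s*t-.042*z
        return ren([[D(.062,-.007),D(.062,.007),D(.084,.007),D(.084,-.007)]])
    g=np.arange(1.0,2.0,.01)
    print(cam,'pointer',best(red,strip,g),'mark',best(gr,mark,g))
E
python3 - <<'E'
from bend import *
bend('scene','p3',take=False); bend('scene','p4'); o=get_obs();print(o['eef_pos'],o['ft_force'])
E
```

```text
scene pointer (np.float64(1.4200000000000004), np.float64(0.5623725944478536)) mark (np.float64(1.5400000000000005), np.float64(0.9222359685451458))
scene pointer (np.float64(1.5000000000000004), np.float64(0.5640605455174426)) mark (np.float64(1.5400000000000005), np.float64(0.9229677315348945))
[0.6513 0.016  0.1594] [ 6.9117 16.2863  0.1451]
```

Emit:
arm_command([
  [0,1.5,0],
  [0,3.5,-2],
  [0,6,-6],
  [0,8.5,-10],
  [0,9,-12],
], turn=[0,0,0,0,0], hand=[1,1,1,1,1])

```text
clock: 6.65
eef_pos: [0.6477, 0.1017, 0.2801]
tool_rot: [-0.001, 1.0, 0.0, 0.001]
ft_force: [1.4, -0.7, 0.4]
grip_width: -0.0004
```

Emit:
arm_command([
  [0,0,0],
  [0,0,0],
  [0,0,0],
], turn=[0,0,0], hand=[1,1,1])

```text
clock: 6.9
eef_pos: [0.6476, 0.0992, 0.2774]
tool_rot: [-0.0, 1.0, -0.0, -0.0]
ft_force: [-0.1, 0.8, -1.2]
grip_width: 0.0
```

Run:
```python
from bend import *
for c in('scene','wrist'): bend(c,'p5'+c)
o=get_obs();print(o['eef_pos'],o['ft_force'])
for n in['collar_grip','lock_mark','latch_hinge','collar_pointer','latch_tip']:
    s=spot_point('wrist',n)[:1]; print(n,[(q['location'],q['conf']) for q in s], w2px(camera_info('wrist'),model(np.load('v.npy'))[0][n]))
```

```text
scene pointer (np.float64(1.5000000000000004), np.float64(0.45013885569290435)) mark (np.float64(1.5400000000000005), np.float64(0.9205386148387321))
wrist pointer (np.float64(1.5900000000000005), np.float64(0.7601418838231689)) mark (np.float64(1.5800000000000005), np.float64(0.23020955336108087))
[0.6469 0.0985 0.276 ] [0.3393 0.9193 0.0269]
collar_grip [([189.6, 118.4], 0.74)] (np.float64(191.2536673178924), np.float64(124.15712178286324))
lock_mark [([259.9, 136.5], 0.59)] (np.float64(256.0751086610704), np.float64(136.24332538197282))
latch_hinge [] (np.float64(26.4233689539982), np.float64(85.04895360825456))
collar_pointer [([249.2, 132.3], 0.81)] (np.float64(199.41976930817665), np.float64(187.93211719905258))
latch_tip [] (np.float64(-12.578675764767034), np.float64(84.20110837058758))
```

View pics/p5wrist.png

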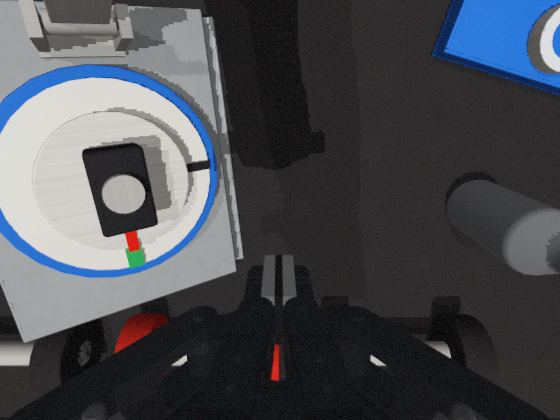

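```bash
cat > meas.py <<'E'
from fit import *
def meas(tag,take=True):
    if take:
        info=camera_info('wrist'); im,d=camera('wrist');save(tag,im)
    else: info=camera_info('wrist');im=cv2.imread('pics/%s.png'%tag)[:,:,::-1]
    v=np.load('v.npy');M,(x,y,z)=model(v)
    T=np.linalg.inv(info['world_to_cam']);K=np.array(info['mtx'])
    def ray(rc,h):
        dr=T[:3,:3]@np.linalg.solve(K,[rc[1],rc[0],1]);o=T[:3,3];P0=v[:3]+h*z
        q=o+dr*((P0-o)@z)/(dr@z)-P0;return q@x,q@y
    f=im.astype(int);r,g,b=f[...,0],f[...,1],f[...,2]
    R0=np.array(w2px(info,M['lock_mark']));m=np.zeros(r.shape,bool);a,e=map(int,R0);m[max(a-45,0):a+30,max(e-35,0):e+35]=1
    red=np.argwhere(m&(r>g+70)&(r>b+70));gr=np.argwhere(m&(g>r+50)&(g>b+30))
    print('n',len(red),len(gr))
    for n,q,h in(('red',red,-.024),('green',gr,-.042)):
        xy=np.array([ray(p,h) for p in q]);cx,cy=xy.mean(0); s=np.polyfit(xy[:,1],xy[:,0],1)
        print(n,'x,y mm',cx*1e3,cy*1e3,'angle',np.pi/2+np.arctan2(cx,cy),'slope',s[0],'yrange',xy[:,1].min()*1e3,xy[:,1].max()*1e3,'xrange',xy[:,0].min()*1e3,xy[:,0].max()*1e3)
    k=im[a-60:a+40,e-50:e+50];save(tag+'c',cv2.resize(k,(500,500),interpolation=cv2.INTER_CUBIC))
E
python3 -c "
from meas import *
meas('p5wrist',False)"
```

```text
n 225 263
red x,y mm 1.4180046516573155 51.14966088395595 angle 1.5985118879026727 slope 0.004690823230262968 yrange 42.10194633754841 60.43881807312516 xrange -3.3566709423592567 5.988951993251405
green x,y mm 1.486370786157072 75.55734734532102 angle 1.5904658777450853 slope -0.06874570147127206 yrange 64.05784011215351 83.99447924381425 xrange -5.895193473276735 8.31601067238909
```

View pics/p5wristc.png

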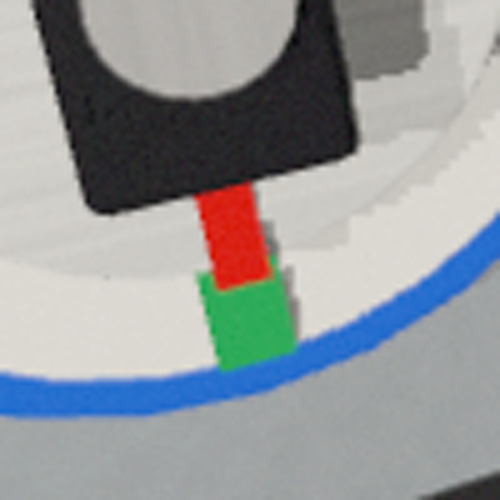

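Run:
```python
from fit import *
v=np.load('v.npy');M,(x,y,z)=model(v);H=M['latch_hinge']
for a in(1.75,1.63,1.4,1.2,1,.8,.6,.4,.2,0):
    d=np.cos(a)*y+np.sin(a)*z;n=-np.sin(a)*y+np.cos(a)*z
    Q=H+.058*d+.006*n; print(a,'contact',Q,'TCP',Q+np.array([-.011*np.sin(a),0,.014+.0084*np.cos(a)]))
```

```text
1.75 contact [ 0.4988 -0.0125  0.1912] TCP [ 0.488  -0.0125  0.2037]
1.63 contact [ 0.5056 -0.0113  0.1925] TCP [ 0.4946 -0.0113  0.206 ]
1.4 contact [ 0.5189 -0.01    0.1931] TCP [ 0.508  -0.01    0.2085]
1.2 contact [ 0.5304 -0.0102  0.1914] TCP [ 0.5201 -0.0102  0.2084]
1 contact [ 0.5414 -0.0115  0.1878] TCP [ 0.5321 -0.0115  0.2063]
0.8 contact [ 0.5514 -0.0139  0.1823] TCP [ 0.5435 -0.0139  0.2022]
0.6 contact [ 0.56   -0.0174  0.1753] TCP [ 0.5538 -0.0174  0.1963]
0.4 contact [ 0.567  -0.0217  0.167 ] TCP [ 0.5627 -0.0217  0.1888]
0.2 contact [ 0.5719 -0.0267  0.1578] TCP [ 0.5697 -0.0267  0.18  ]
0 contact [ 0.5746 -0.0322  0.1479] TCP [ 0.5746 -0.0322  0.1703]
```

Emit:
arm_command([
  [4,-2,-0.5],
  [8,-4,-0.5],
  [12,-6,-0.5],
  [15.5,-8.5,-0.5],
  [18.5,-11,-0.5],
], turn=[0,0,0,0,0], hand=[1,1,1,1,1])

```text
clock: 7.67
eef_pos: [0.4666, -0.0062, 0.2826]
tool_rot: [-0.001, 1.0, -0.0, -0.0]
ft_force: [0.2, -1.7, 0.4]
grip_width: -0.0005
```

Emit:
arm_command([
  [0,0,0],
  [0,0,0],
], turn=[0,0], hand=[1,1])

```text
clock: 7.83
eef_pos: [0.4671, -0.0069, 0.2835]
tool_rot: [0.001, 1.0, 0.0, 0.0]
ft_force: [0.6, 0.3, 0.6]
grip_width: 0.0001
```

Emit:
arm_command([
  [0.6,0,3],
  [0.6,-0.2,6],
  [0.6,-0.3,9.2],
  [0.6,-0.3,9.2],
], turn=[0,0,0,0], hand=[1,1,1,1])

```text
clock: 8.17
eef_pos: [0.4597, -0.0083, 0.1855]
tool_rot: [-0.0, 1.0, 0.0, -0.005]
ft_force: [-1.8, -0.6, -0.1]
grip_width: 0.0005
```

Emit:
arm_command([
  [-1.5,0,0],
  [-3,0,0],
  [-4.2,0,0],
  [-5.4,0,-0.2],
  [-6.5,0,-0.4],
], turn=[0,0,0,0,0], hand=[1,1,1,1,1])

```text
clock: 8.58
eef_pos: [0.528, -0.0083, 0.1953]
tool_rot: [-0.0, 1.0, -0.0, -0.002]
ft_force: [-4.7, -0.4, -2.5]
grip_width: -0.0001
```

Run:
```python
from fit import *
im,d=camera('scene');save('p6',im);o=get_obs();print(o['eef_pos'],o['ft_force'])
i=camera_info('scene');s=spot_point('scene','latch_tip')[:1];print(s)
v=np.load('v.npy')
for a in(1.6,1.4,1.2,1,.8,.6): v[5]=a;print(a,w2px(i,model(v)[0]['latch_tip']))
cv2.imwrite('pics/p6c.png',cv2.resize(cv2.imread('pics/p6.png')[160:260,220:320],(480,480),interpolation=cv2.INTER_CUBIC))
```

```text
[ 0.5304 -0.0082  0.1958] [-0.1048  0.8812 -0.7977]
[{'location': [190.5, 270.5], 'conf': 0.65}]
1.6 (np.float64(176.7350025522268), np.float64(261.12817014650244))
1.4 (np.float64(179.8628812497958), np.float64(264.65902267048364))
1.2 (np.float64(183.80351173048956), np.float64(267.74834264661894))
1 (np.float64(188.3903885861309), np.float64(270.25312579741956))
0.8 (np.float64(193.42189895243098), np.float64(272.05690812656746))
0.6 (np.float64(198.6725259453947), np.float64(273.0773397224286))
```

View pics/p6c.png

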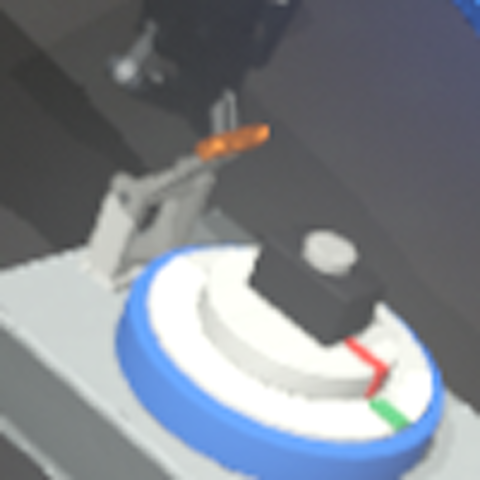

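Emit:
arm_command([
  [-1.4,-0.3,-0.2],
  [-2.6,-0.6,0.4],
  [-3.5,-1.0,1.1],
  [-4.0,-1.4,2.0],
  [-4.0,-1.4,2.0],
], turn=[0,0,0,0,0], hand=[1,1,1,1,1])

```text
clock: 9.1
eef_pos: [0.5686, -0.0233, 0.1736]
tool_rot: [0.0, 1.0, -0.0, -0.0]
ft_force: [0.6, 0.3, 0.2]
grip_width: 0.0001
```

Run:
```python
from bend import *
bend('scene','p7');o=get_obs();print(o['eef_pos'],o['ft_force'])
print(spot_point('scene','latch_tip')[:1]);v=np.load('v.npy');i=camera_info('scene')
for a in(.6,.4,.2,0): v[5]=a;print(a,w2px(i,model(v)[0]['latch_tip']))
cv2.imwrite('pics/p7c.png',cv2.resize(cv2.imread('pics/p7.png')[170:260,230:320],(480,480),interpolation=cv2.INTER_CUBIC))
```

```text
scene pointer (np.float64(1.5000000000000004), np.float64(0.6637331324493977)) mark (np.float64(1.5400000000000005), np.float64(0.9236098884159245))
[ 0.5679 -0.023   0.1741] [0.1881 0.0236 0.4124]
[{'location': [346.3, 199.6], 'conf': 0.16}]
0.6 (np.float64(198.6725259453947), np.float64(273.0773397224286))
0.4 (np.float64(203.90616377694528), np.float64(273.2713035449533))
0.2 (np.float64(208.89018333613686), np.float64(272.63701329168634))
0 (np.float64(213.40879168343145), np.float64(271.21295040783116))
```

Pointer unchanged (1.50 in the scene camera, same as when the wrist camera showed it aligned). I'll press on down and watch the force.

Emit:
arm_command([
  [-0.3,-0.3,0.4],
  [-0.5,-0.6,0.8],
  [-0.5,-0.6,1.1],
  [-0.5,-0.6,1.3],
  [-0.5,-0.6,1.3],
], turn=[0,0,0,0,0], hand=[1,1,1,1,1])

```text
clock: 9.62
eef_pos: [0.5733, -0.0289, 0.1659]
tool_rot: [-0.0, 1.0, -0.0, 0.002]
ft_force: [-6.0, 0.3, 16.7]
grip_width: 0.0002
```

Run:
```python
from bend import *
bend('scene','p8');o=get_obs();print(o['eef_pos'],o['ft_force'])
a=cv2.imread('pics/p7.png')[170:260,230:320];b=cv2.imread('pics/p8.png')[170:260,230:320]
cv2.imwrite('pics/p8c.png',np.hstack([cv2.resize(x,(400,400),interpolation=cv2.INTER_CUBIC) for x in(a,b)]))
```

```text
scene pointer (np.float64(1.5000000000000004), np.float64(0.6850311213028925)) mark (np.float64(1.5400000000000005), np.float64(0.923298790743494))
[ 0.5733 -0.0289  0.1659] [-6.5064  1.0484 17.5434]
```

View pics/p8c.png

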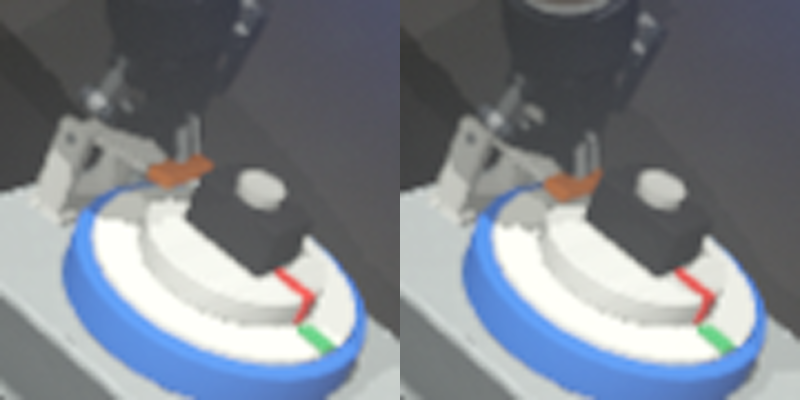

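Emit:
arm_command([
  [0,0,0.2],
  [0,0,0.3],
  [0,0,0.3],
], turn=[0,0,0], hand=[1,1,1])

```text
clock: 9.92
eef_pos: [0.5734, -0.029, 0.1654]
tool_rot: [0.0, 1.0, -0.0, 0.003]
ft_force: [-10.2, 1.8, 28.4]
grip_width: -0.0003
```

Emit:
arm_command([
  [0,0,-2],
  [0,0,-5],
  [0,2,-9],
  [-2,6,-12],
  [-5,10,-12],
], turn=[0,0,0,0,0], hand=[1,1,1,1,1])

```text
clock: 10.33
eef_pos: [0.6124, 0.0535, 0.2834]
tool_rot: [0.002, 1.0, 0.0, 0.005]
ft_force: [2.6, -0.2, 0.8]
grip_width: -0.0002
```

Emit:
arm_command([
  [-1,3,0],
  [-1.5,3,0],
  [-1.5,3,0],
  [-1.5,3,0],
], turn=[0,0,0,0], hand=[1,1,1,1])

```text
clock: 10.67
eef_pos: [0.6259, 0.0841, 0.2754]
tool_rot: [-0.0, 1.0, -0.0, -0.001]
ft_force: [0.4, -0.4, 0.1]
grip_width: 0.0002
```

Run:
```python
from meas import *
from bend import bend
bend('scene','p9s');meas('p9')
i=camera_info('wrist');v=np.load('v.npy');im,d=camera('wrist');M,(x,y,z)=model(v)
s=spot_point('wrist','latch_tip')[:1];print(s,get_obs()['eef_pos'],get_obs()['ft_force'])
for a in(.2,.1,0): v[5]=a;print(a,w2px(i,model(v)[0]['latch_tip']))
# heights over axis frame of orange tab / plate from depth
f=im.astype(int);o=np.argwhere((f[...,0]>f[...,2]+90)&(f[...,1]>f[...,2]+25)&(d>0))
o=[p for p in o if abs(p-np.array(w2px(i,model(v)[0]['latch_tip']))).max()<50]
q=np.array([px2w(i,d,*p) for p in o])-M['collar_grip']; B=np.c_[q@x,q@y,q@z]*1e3
print(len(B),np.percentile(B,[5,50,95],axis=0)); print('h vs y fit slope',np.polyfit(B[:,1],B[:,2],1),'vs x',np.polyfit(B[:,0],B[:,2],1))
```

```text
scene pointer (np.float64(1.5000000000000004), np.float64(0.502473172257837)) mark (np.float64(1.5400000000000005), np.float64(0.9212595202707233))
n 173 213
red x,y mm 0.909522302453181 52.80902485404263 angle 1.5880174815388164 slope 0.011289640002081137 yrange 45.112841251740306 60.541580538221424 xrange -3.851398173443513 5.596783152065909
green x,y mm 1.2135108317981307 76.05333540272662 angle 1.5867510230128625 slope -0.17591682532089817 yrange 65.24633887774651 83.73175020111584 xrange -6.3124429091506915 7.829443820325795
[{'location': [152.6, 128.0], 'conf': 0.79}] [0.6257 0.0831 0.2763] [-0.1234  0.8359  0.2164]
0.2 (np.float64(156.71029184219344), np.float64(133.64473282060575))
0.1 (np.float64(157.03695108949182), np.float64(132.7324306378081))
0 (np.float64(156.45063288061968), np.float64(131.66188367426136))
1466 [[-17.1916 -64.8611 -12.0213]
 [  3.9038 -57.3253 -10.4559]
 [ 22.8259 -49.3903  -9.8225]]
h vs y fit slope [  0.0025 -10.4505] vs x [ -0.006  -10.5747]
```

View pics/p9.png

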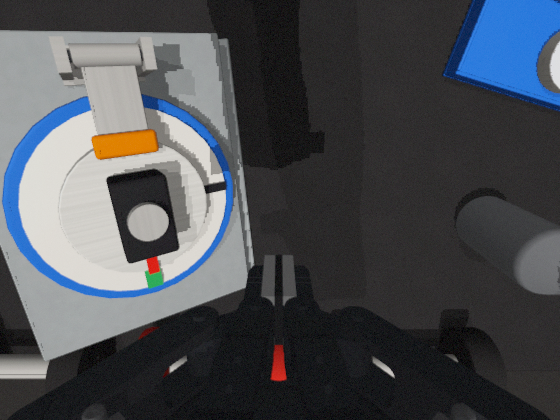

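Tab slope relative to the collar plane is 0.0025, so the latch lies flat. The pointer is within about 0.01 rad of the mark, and the arm is clear of everything.

```bash
python3 -c "
from workcell import *
print(job_done())"
```

```text
the job is handed in; nothing more can be done
None
```

I turned the collar clockwise by pushing its black grip with the closed fingers until the red pointer reached the green mark. I then folded the latch down over the rim until it met its stop, where the press reached about 28 N. The arm was backed clear before I handed in at about 11 s; no verdict is reported.

**Last checks:**
- **Pointer:** the wrist camera puts it at 1.588 rad against 1.587 rad for the green mark, so they agree within about 0.01 rad. The coarser scene camera read 1.50 against 1.54, both before and after the latch move. That 0.04 rad gap is within its rough resolution, and I trusted the close-up.
- **Latch:** the depth reading of the orange tab shows it parallel to the collar plane, with a slope of 0.0025, so it lies flat.
- **Other gear:** the arm stayed over the cradle once it got there, and I saw no contact with anything else. I did not measure the positions of the other items afterwards.

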